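Lock a brush blank in the sanding cradle

ROBOT

A 6-joint arm with a two-finger parallel gripper is mounted at the origin on a cart in front of the work surface, level with it; the furniture and walls round the work are solid. World frame = base frame: x ahead of the robot, y to its left, z up, the work surface at z = 0. Lengths are in m, angles in rad, forces in N, time in s.
With the tool pointing down it reaches from about 0.35 to 0.85 m from the base axis. Payload 8.1 kg.
Tool frame: the origin (TCP) lies midway between the tips of the shut fingers; the grasp point (between the pads) lies 19 mm behind it (bot.grasp_offset is the distance from the TCP to the grasp point, in m); z points along the fingers, y is the line along which they close (so a half turn about z gives the same grasp; the last joint's range is limited). The gripper opens to 93 mm and grips with 3 to 60 N. Pads are 15 mm wide; open, the fingers measure 128 mm over their backs; the gripper's body (75 mm by 188 mm) begins 65 mm behind the grasp point.
Start: joints at [1.075, 0.13, 1.488, -0, 1.523, -0.085], TCP at [0.24, 0.55, 0.219] pointing down, gripper open.
Joint ranges: [-2.96, 2.96], [-0.89, 2.26], [0.02, 2.5], [-1.34, 4.48], [0, 2.73], [-2.66, 2.66]. Speed limits (rad/s): [2.39, 2.39, 2.79, 3.14, 3.14, 3.14].

INTERFACE

Orientations are given as a unit quaternion [w, x, y, z].
In Python, from workcell import bot, eyes, ticket gives the robot as it stands.
- The arm moves only by the tool play_rows, never from a script. Its arguments are lists of equal length, an entry for each row: "offset": the shift along the tool's x, y, z in cm, a list of three; "twist": the turn, a rotation vector about the tool's x, y, z in degrees, a list of three; "jaw": the closure, from 0 (fully open) to 1 (shut). A call has 1 to 20 rows; each row shifts and turns the commanded pose from where the row before left it, along the tool's axes as they then stand; what a row does not reach is not made up. A row lasts 1/8 s, in which the tool goes at most 62.5 mm and 10.7 degrees, less where a joint would pass 70% of its speed; a pose out of reach is approached as far as the arm can. A call with a gripper value outside its range is refused whole. The fingers move at their own pace and stop on an object; the grip force is fixed at half the most. Time passes only in rows, so rows that do not move let the fingers close. It gives the time, the measured TCP pose, the force, the opening and the grip force at its end, in the units of the state.
- bot.observe(): the state, without advancing time (a new reading comes with each control period).
- eyes.camera(name): name is "side" or "top" or "wrist"; returns a dict with "color" (400x640x3 uint8, blue, green, red), "K" (3x3 intrinsics, pixels), "dist" ([k1, k2, p1, p2, k3] as OpenCV has them; the pictures are not rectified), "world_from_camera" (4x4, takes a point from camera to world coordinates). Camera axes: x right, y up, looking along -z (the intrinsics and any distortion apply to the point x, -y, -z); pixel columns grow to the right and rows downward; lengths in m; the calibration is good to about 2 mm. A picture is of the moment at which its call begins. There is no depth.
- ticket.finish_job(): hands the job in; it is judged then, once.
The state is a dict: "time": time; "joints": joint angles; "qd": joint speeds; "joint_torque": joint torques, N m; "eef_pos": TCP position; "eef_rot": TCP orientation; "force": force on the tool from outside, world axes, zero at the start; "moment": the same for the moment, N m; "grip_width": opening from 0.0 (shut) to 1.0 (fully open); "grip_force": force on a finger pad.
Only numpy, scipy, OpenCV 4.12 (cv2) and the standard library are available. Lean on these libraries where they do the work, as an engineer would, in place of code of your own. Each camera call takes 0.05 s, during which the arm holds its last target. There are 200 camera calls.

TASK

Lay the loose brush blank flat in the wooden cradle, its wide head between the two head cheeks and close up to the end stop, its handle in front of the bolt; set it down, do not let it fall. Then lock it in: lift the bolt by its red knob over the brass bump, slide it across the handle as far as it goes, and let it down again so that it sits fully home behind the bump. Leave the other things on the bench where they are.

Things in the scene. Friction and masses are not known exactly. Their poses are not given: they have to be found in the camera images.
- blank_center (a point): Middle of the loose hair-brush blank (light wood, 228 mm long, 22 mm thick, lying flat), half-way up. x runs along it from handle to head, z up. Head (+x half) up to 56 mm wide; waist (-46 to -4 mm) 26 to 37 mm; handle (-114 to -46 mm) 26 mm; at +20 mm, near the balance point, about 45 mm wide. 93 g.
- seat (a point): Where point blank_center must lie in the fixed cradle, 29 mm above the bench; its x is where the head must point, z up. The plywood board under it, 18 mm thick, reaches x -95 to +130, y -106 to +40 mm of here. Both sides of the blank are clear for fingers from x -40 to +55 mm; nothing but the knob and bolt stands over 60 mm above the bench.
- end_stop (a point): Middle of the end stop's face at the head end of the cradle, 4 mm beyond the head of a seated blank; 60 mm wide, dark wood, its top 20 mm above the board. Next to it, 23 to 57 mm back along the cradle, two dark wood head cheeks 64 mm apart stand 16 mm above the board.
- guides (a point): Where the handle lies: middle between two dark steel guides 34 mm apart and 16 mm above the board, 60 mm from point seat towards the handle (seat x = -60 mm), at the height of point seat. The bolt's rail runs from here along seat's -y; the steel fork on the +y side takes the bolt's tip.
- knob (a point): Centre of the red knob on the bolt: 30 mm (seat x) by 24 mm (seat y) by 34 mm high, axes as point seat's; 120 mm above the bench when down, on a 50 mm stem, 14 mm thick. The steel bar under it (top 53 mm above the bench, 19 mm behind to 58 mm ahead along +y) is one piece with it and passes 4 mm above the handle. Knob at seat x -60; y -80 when open, -35 mm when home.
- crate_edge (a point): Fixed point on the bench at the left front bottom corner of the big wooden crate behind the cradle. The crate's front wall, 182 mm high, runs from here along the bench to the right, about parallel to the cradle's long side. Keep the gripper's body clear of it: at the knob there is most room with the fingers closing along seat's x.
- bolt_slide (a joint): Travel of the bolt along point seat's +y, m: 0 = fully open (found at 0 to 0.004), 0.045 = across the handle, at its stop. Friction about 1 N. With the bolt down a brass bump 21 mm long, 9 mm high blocks it between 0.004 and 0.041: it must be lifted to pass.
- bolt_lift (a joint): Height of the bolt above its rest, m: 0 = down, 0.018 = upper stop. It clears the bump above 0.009; 0.013 is a safe height. About 250 g; sinks by its own weight when let go.
- sanding_block_center (a point): Bystander: cork sanding block 64 x 108 x 31 mm, behind the cradle to the left; this point is its centre. Not to be moved.
- wax_tin_center (a point): Bystander: green round wax tin, 86 mm across, 30 mm high, behind the cradle to the left; this point is its centre. Not to be moved.
- pencil_center (a point): Bystander: red carpenter's pencil 174 mm long, 12 mm high, lying behind the loose blank, in front of the crate; this point is its centre. Not to be moved.

How it is judged:
By the outcome, as a careful person would: the job done as asked, in the order asked, and still so for the second after the job is handed in, with the robot touching nothing.
It also fails if it takes over 50 s, if anything falls off the work surface, if the arm or the gripper's body presses on something with over 40 N, if the wrist force passes 120 N, or if a joint passes its speed limit or range.

## Working session

There is one attempt and no reset: what is moved stays moved. The work goes in short steps, Python scripts to look and compute and a tool call to move; the robot and the scene stay as the last step left them, time stands still between calls to the robot, and variables do not carry over. Pictures are saved under pics/ and viewed, at most 13 in all, crops included, and the job is handed in when it is done.

Besides the shell and the picture viewer there is one more tool, called after "Request:" by a JSON object that holds its "method" and its "body". play_rows: Moves the arm, as the interface text tells. Its arguments: {"type":"object","properties":{"offset":{"type":"array"},"twist":{"type":"array"},"jaw":{"type":"array"}},"required":["offset","twist","jaw"]}

```bash
ls; mkdir -p pics
python3 - <<'E'
from workcell import bot, eyes
import cv2,numpy as np,pickle
d={}
for n in("side","top","wrist"):
    c=eyes.camera(n);d[n]=c;cv2.imwrite(f"pics/a_{n}.png",c["color"]);print(n,np.round(c["world_from_camera"],3).tolist(),np.round(c["K"],1).tolist(),c["dist"])
pickle.dump(d,open("a.pkl","wb"))
print(bot.observe())
E
```

```text
pics
side [[-0.89, 0.174, -0.422, -0.013], [-0.456, -0.376, 0.806, 1.146], [-0.018, 0.91, 0.415, 0.572], [0.0, 0.0, 0.0, 1.0]] [[455.5, 0.0, 317.3], [0.0, 455.5, 203.3], [0.0, 0.0, 1.0]] [-0.06392594  0.          0.          0.          0.        ]
top [[-0.03, 0.998, -0.052, 0.432], [-0.999, -0.029, 0.013, 0.205], [0.011, 0.053, 0.999, 1.103], [0.0, 0.0, 0.0, 1.0]] [[395.3, 0.0, 324.8], [0.0, 395.3, 199.1], [0.0, 0.0, 1.0]] [-0.0366532  0.         0.         0.         0.       ]
wrist [[0.4, -0.89, -0.218, 0.18], [0.917, 0.388, 0.097, 0.577], [-0.002, -0.238, 0.971, 0.384], [0.0, 0.0, 0.0, 1.0]] [[333.3, 0.0, 320.6], [0.0, 333.3, 195.5], [0.0, 0.0, 1.0]] [0.00237611 0.         0.         0.         0.        ]
{'time': 0.15, 'joints': array([ 1.07460892e+00,  1.31036656e-01,  1.48901559e+00,  1.68511864e-05,
        1.52299105e+00, -8.54106069e-02]), 'qd': array([-0.00094792, -0.00367607, -0.0020337 ,  0.00095879, -0.0009033 ,
        0.0002999 ]), 'joint_torque': array([ 3.44020291e-04, -5.60482371e+01, -4.92329013e+01,  7.67575158e-02,
        3.07810691e-02, -8.25419102e-05]), 'eef_pos': array([0.23936526, 0.5497127 , 0.2178066 ]), 'eef_rot': array([-2.16025117e-04,  2.03947757e-01,  9.78981505e-01, -6.92456715e-04]), 'force': array([-0.86631981,  0.09107952, -0.58774838]), 'moment': array([-0.0301424 ,  0.0177791 ,  0.04817417]), 'grip_force': 0.0, 'grip_width': 1.0025922607806348}
```

View pics/a_top.png

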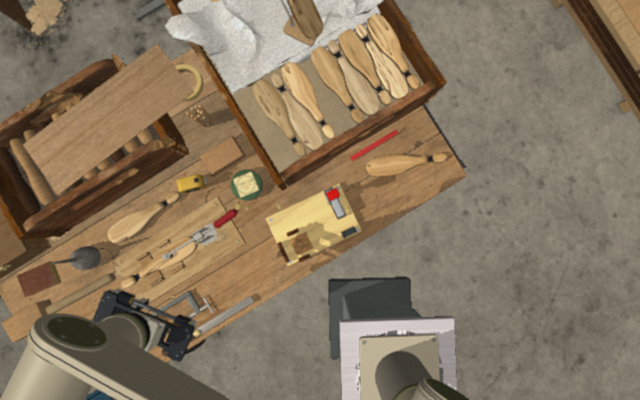

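View pics/a_side.png

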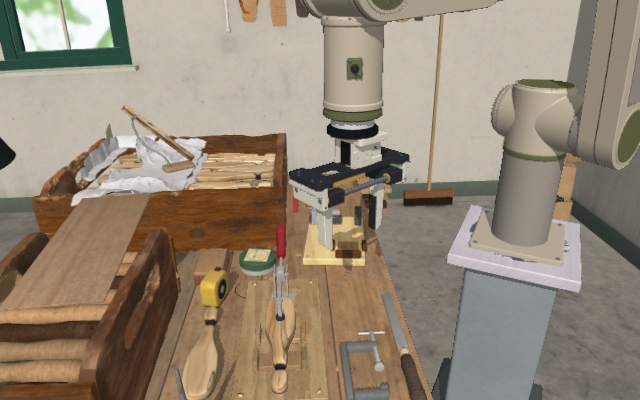

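The top view shows the cradle's pale board at about (312,225), the red knob at (333,195), the loose blank at (405,163), the pencil at (374,145) and the tin at (247,185). In the side view the gripper hides part of the cradle. I'll zoom in on the top view.

Run:
```python
import cv2
i=cv2.imread("pics/a_top.png")
cv2.imwrite("pics/b.png",cv2.resize(i[120:275,260:470],None,fx=3.8,fy=3.8,interpolation=cv2.INTER_CUBIC))
```

```text
(no output)
```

View pics/b.png

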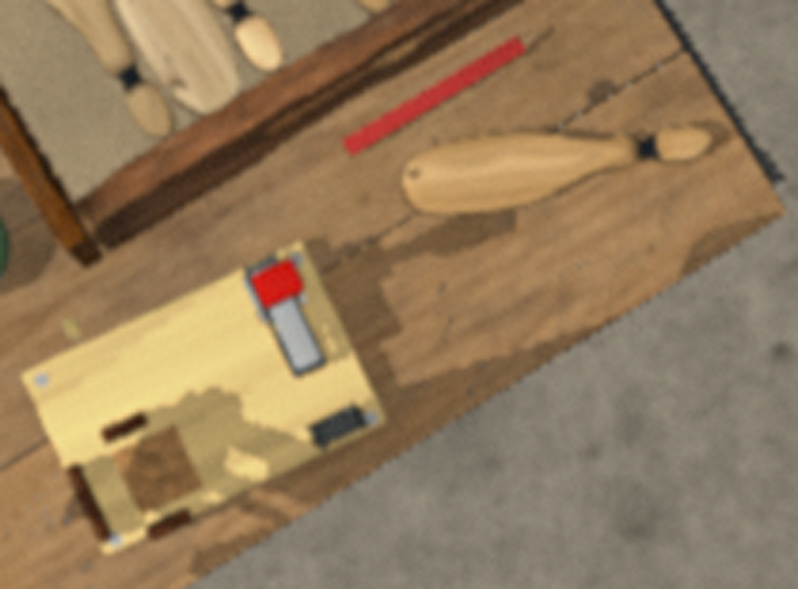

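View pics/a_wrist.png

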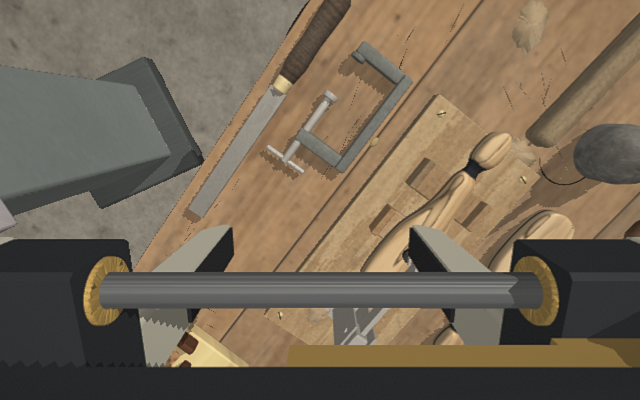

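The crop shows board corners (crop px) at (22,375), (302,240), (385,420) and (105,553). The end stop is lower left, so seat +x points left and slightly down. The blank's head is at (403,180) and its handle end at (715,140), so the head already points roughly the right way.

```bash
cat > h.py <<'E'
import cv2,numpy as np
from scipy.spatial.transform import Rotation as R
def plane(c,uv,z):
    p=cv2.undistortPoints(np.array(uv,float).reshape(-1,1,2),c["K"],c["dist"])[:,0]
    T=c["world_from_camera"];d=np.c_[p[:,0],-p[:,1],-np.ones(len(p))]@T[:3,:3].T
    o=T[:3,3];return o+d*((np.asarray(z)-o[2])/d[:,2])[:,None]
def proj(c,P):
    T=np.linalg.inv(c["world_from_camera"]);q=np.atleast_2d(P)@T[:3,:3].T+T[:3,3]
    return cv2.projectPoints(q*[1,-1,-1],np.zeros(3),np.zeros(3),c["K"],c["dist"])[0][:,0]
def Rm(q): return R.from_quat(q,scalar_first=True).as_matrix()
def move(o,pos,ax):
    """tool shift (cm) and z twist (deg) to put TCP at pos, pointing down, fingers closing along heading ax (rad, mod pi)"""
    M=Rm(o["eef_rot"]);y=M[:,1];a=np.arctan2(y[1],y[0]);t=(ax-a+np.pi/2)%np.pi-np.pi/2
    z=M[:,2];print("tool z",z.round(4),"world yaw turn deg",np.degrees(t).round(1),"-> twist z",-np.degrees(t).round(1),"shift cm",(M.T@(np.array(pos)-o["eef_pos"])*100).round(2))
E
python3 - <<'E'
from h import *;import pickle
d=pickle.load(open("a.pkl","rb"));c=d["top"]
f=lambda *p:np.array(p)/3.8+[260,120]
B=plane(c,[f(22,375),f(302,240),f(385,420),f(105,553)],[.018]*4);print(B.round(4))
for a,b in((0,1),(1,2),(2,3),(3,0)):print(np.linalg.norm(B[a]-B[b]),np.degrees(np.arctan2(*(B[b]-B[a])[1::-1])))
H=plane(c,[f(403,180),f(715,140),f(105,500),f(277,283),f(90,500)],[.011,.011,.034,.137,.038]);print(H.round(4))
i=c["color"].copy();hsv=cv2.cvtColor(i,cv2.COLOR_BGR2HSV)
for p in [(405,163),(385,165),(420,160),(360,168),(380,180),(420,145),(300,190),(290,210)]:print(p,hsv[p[1],p[0]])
E
```

```text
[[0.4394 0.3538 0.018 ]
 [0.5311 0.1489 0.018 ]
 [0.3992 0.0932 0.018 ]
 [0.3102 0.2974 0.018 ]]
0.22451045812116588 -65.89178237275935
0.1432358663554398 -157.10701102167815
0.22272274521958885 113.5579567314854
0.1410701318313977 23.60467170925054
[[ 0.5737  0.0732  0.011 ]
 [ 0.5971 -0.1586  0.011 ]
 [ 0.3492  0.295   0.034 ]
 [ 0.4929  0.172   0.137 ]
 [ 0.3499  0.3052  0.038 ]]
(405, 163) [ 17 117 210]
(385, 165) [ 18 116 213]
(420, 160) [ 17 122 203]
(360, 168) [ 16 122 153]
(380, 180) [ 16 126 111]
(420, 145) [ 15  80 131]
(300, 190) [ 16 110 139]
(290, 210) [ 21 110 221]
```

Run:
```python
from h import *;import pickle
d=pickle.load(open("a.pkl","rb"));c=d["top"];o=None
f=lambda *p:np.array(p)/3.8+[260,120]
B=plane(c,[f(22,375),f(302,240),f(385,420),f(105,553)],[.018]*4)[:,:2]
S=np.array([[130,-106],[-95,-106],[-95,40],[130,40]])/1e3
U,_,V=np.linalg.svd((S-S.mean(0)).T@(B-B.mean(0)));Rt=(U@V).T
seat=B.mean(0)-Rt@S.mean(0);print("seat",seat,np.degrees(np.arctan2(Rt[1,0],Rt[0,0])),(B-(S@Rt.T+seat)).round(4).tolist())
i=c["color"];h=cv2.cvtColor(i,cv2.COLOR_BGR2HSV)
m=((h[...,2]>178)&(h[...,1]>60)).astype(np.uint8);m[:,:360]=0;m[:,455:]=0;m[:145]=0;m[182:]=0
cs=max(cv2.findContours(m,0,1)[0],key=cv2.contourArea);mm=np.zeros_like(m);cv2.drawContours(mm,[cs],-1,1,-1)
ys,xs=np.nonzero(mm);P=plane(c,np.c_[xs,ys],np.full(len(xs),.015))[:,:2]
# axis through head tip & handle end
head=plane(c,[f(403,180)],[.011])[0,:2];end=plane(c,[f(715,140)],[.011])[0,:2]
x=(head-end)/np.linalg.norm(head-end);n=np.array([-x[1],x[0]]);q=(P-(head+end)/2)
for a in range(-120,121,15):
    s=np.abs(q@x*1e3-a)<6
    if s.sum():print(a,(q[s]@n*1e3).min().round(1),(q[s]@n*1e3).max().round(1))
W=plane(c,[f(105,247),f(530,0)],[0,0])[:,:2];w=(W[1]-W[0])/np.linalg.norm(W[1]-W[0]);wn=np.array([-w[1],w[0]])
print("wall",W,np.degrees(np.arctan2(w[1],w[0])))
for nm,p in(("seat",seat),("b+20",(head+end)/2+.02*x),("b-20",(head+end)/2-.02*x)):print(nm,p,(p-W[0])@wn)
```

```text
seat [0.39677123 0.19405995] 113.66245277459123 [[-0.0023, -0.0018], [-0.0009, -0.0007], [0.0009, 0.0022], [0.0022, 0.0003]]
-45 -5.6 3.1
-30 -7.7 6.9
-15 -12.3 10.6
0 -17.2 16.8
15 -19.0 20.9
30 -21.1 25.0
45 -20.1 26.3
60 -21.2 27.0
75 -20.2 25.2
90 -19.5 26.2
105 -16.1 21.3
120 -3.3 10.8
wall [[ 0.53183585  0.29317227]
 [ 0.70771943 -0.02815505]] -61.305211363078584
seat [0.39677123 0.19405995] -0.16606546910279216
b+20 [ 0.58339303 -0.02283509] -0.10650350741789638
b-20 [ 0.58740411 -0.06263347] -0.12209396767919563
```

Run:
```python
from h import *;from workcell import bot
o=bot.observe();print(Rm(o["eef_rot"]).round(3).tolist())
move(o,[.585,-.043,.235],np.radians(5.8));move(o,[.42,.19,.235],np.radians(113.7))
```

```text
[[-0.917, 0.399, -0.001], [0.399, 0.917, -0.001], [0.0, -0.001, -1.0]]
tool z [-7.0e-04 -1.3e-03 -1.0e+00] world yaw turn deg -60.7 -> twist z 60.7 shift cm [-55.36 -40.54  -1.67]
tool z [-7.0e-04 -1.3e-03 -1.0e+00] world yaw turn deg 47.2 -> twist z -47.2 shift cm [-30.92 -25.77  -1.69]
```

Request:
{"method": "play_rows", "body": {"offset": [[-3.95,-2.9,-0.12],[-3.95,-2.9,-0.12],[-3.95,-2.9,-0.12],[-3.95,-2.9,-0.12],[-3.95,-2.9,-0.12],[-3.95,-2.9,-0.12],[-3.95,-2.9,-0.12],[-3.95,-2.9,-0.12],[-3.95,-2.9,-0.12],[-3.95,-2.9,-0.12],[-3.95,-2.9,-0.12],[-3.95,-2.9,-0.12],[-3.95,-2.9,-0.12],[-3.95,-2.9,-0.12],[0,0,0],[0,0,0],[0,0,0],[0,0,0],[0,0,0],[0,0,0]], "twist": [[0,0,0],[0,0,0],[0,0,0],[0,0,0],[0,0,0],[0,0,0],[0,0,0],[0,0,0],[0,0,0],[0,0,0],[0,0,0],[0,0,0],[0,0,0],[0,0,0],[0,0,10.1],[0,0,10.1],[0,0,10.1],[0,0,10.1],[0,0,10.1],[0,0,10.1]], "jaw": [0,0,0,0,0,0,0,0,0,0,0,0,0,0,0,0,0,0,0,0]}}

```text
time: 2.65
eef_pos: [0.5842, -0.0429, 0.235]
eef_rot: [-0.0, 0.672, 0.74, -0.0]
force: [0.0, -0.6, -0.4]
grip_width: 0.997
grip_force: 0.0
```

Run:
```python
from workcell import bot, eyes
import cv2,numpy as np,pickle
d={}
for n in("side","top","wrist"):
    c=eyes.camera(n);d[n]=c
pickle.dump(d,open("b.pkl","wb"))
s=d["side"]["color"][150:320,250:430]
cv2.imwrite("pics/c.png",np.vstack([d["wrist"]["color"],np.pad(cv2.resize(s,None,fx=1.15,fy=1.15),((0,0),(0,640-207),(0,0)))]) )
cv2.imwrite("pics/c_side.png",cv2.resize(s,None,fx=3.3,fy=3.3,interpolation=2))
```

```text
(no output)
```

View pics/c.png

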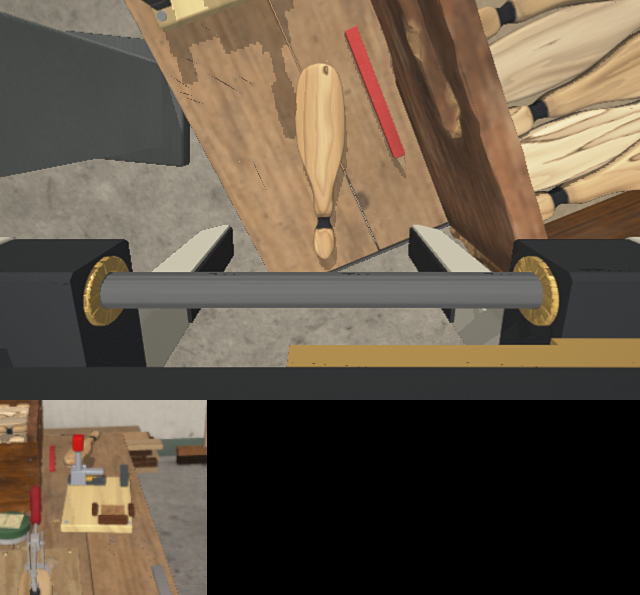

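In the wrist view the blank runs from its head at (320,64) to its handle end at (324,258). The pencil lies on its right and the crate wall beyond. The side crop shows the cradle unobstructed. I'll fit the blank's outline from the wrist view.

Run:
```python
from h import *;import pickle
d=pickle.load(open("b.pkl","rb"));c=d["wrist"]
h=cv2.cvtColor(c["color"],cv2.COLOR_BGR2HSV)
m=((h[...,2]>165)&(h[...,1]>75)).astype(np.uint8);mm=np.zeros_like(m);mm[58:265,285:352]=m[58:265,285:352]
cs=[k for k in cv2.findContours(mm,0,1)[0] if cv2.contourArea(k)>150];m2=np.zeros_like(m);cv2.drawContours(m2,cs,-1,1,-1)
L=[]
for v in range(60,265,12):
    u=np.flatnonzero(m2[v])
    if len(u):
        a,b=plane(c,[(u[0]-.5,v),(u[-1]+.5,v)],[.011]*2);print(v,u[0],u[-1],np.linalg.norm(a-b).round(4),((a+b)/2)[:2].round(4));L.append(((a+b)/2)[:2])
L=np.array(L)
e=plane(c,[(320,63.5),(324,258.5)],[.011,.011])[:,:2];print(e,np.linalg.norm(e[0]-e[1]))
t=e[0]-e[1];print("heading",np.degrees(np.arctan2(t[1],t[0])),"fit",np.degrees(np.arctan(np.polyfit(L[:,1],L[:,0],1)[0])))
```

```text
60 285 351 0.0734 [0.5695 0.0793]
72 287 351 0.0718 [0.5718 0.0671]
84 292 351 0.0668 [0.5758 0.0548]
96 296 351 0.0629 [0.5793 0.0423]
108 297 351 0.0623 [0.5812 0.0294]
120 296 347 0.0593 [0.5797 0.0159]
132 296 351 0.0645 [0.5833 0.0028]
144 285 351 0.0778 [ 0.5784 -0.0115]
156 285 351 0.0784 [ 0.5797 -0.0254]
168 285 351 0.0791 [ 0.5811 -0.0395]
180 285 346 0.0739 [ 0.5796 -0.0541]
192 285 350 0.0793 [ 0.5833 -0.0685]
204 285 351 0.0812 [ 0.5854 -0.0833]
216 285 351 0.082 [ 0.5869 -0.0984]
228 292 336 0.0555 [ 0.5835 -0.1143]
240 285 347 0.0785 [ 0.5875 -0.1298]
252 285 347 0.0792 [ 0.589  -0.1458]
264 285 343 0.0748 [ 0.588  -0.1623]
[[ 0.57201224  0.07597358]
 [ 0.59989562 -0.15354536]] 0.23120645443983517
heading 96.92670152478135 fit -3.5753084184367867
```

Run:
```python
from h import *;import pickle
d=pickle.load(open("b.pkl","rb"));c=d["wrist"]
r=c["color"][58:270,275:362];h=cv2.cvtColor(r,cv2.COLOR_BGR2HSV)
print(h[90,[5,12,35,45,55,70,75,80]].tolist())
t,m=cv2.threshold(h[...,2],0,1,cv2.THRESH_OTSU);print(t)
m=cv2.morphologyEx(m,cv2.MORPH_OPEN,np.ones((5,5)))
n,l,st,_=cv2.connectedComponentsWithStats(m);m2=np.isin(l,[k for k in range(1,n) if st[k,4]>250]).astype(np.uint8)
print(st)
A=[]
for v in range(2,212,10):
    u=np.flatnonzero(m2[v])
    if len(u):
        a,b=plane(c,[(u[0]-.5+275,v+58),(u[-1]+.5+275,v+58)],[.013]*2);print(v+58,u[0]+275,u[-1]+275,np.linalg.norm(a-b).round(4),((a+b)/2)[:2].round(4))
```

```text
[[16, 101, 174], [15, 108, 170], [17, 109, 216], [19, 95, 226], [17, 105, 206], [15, 98, 130], [15, 102, 173], [16, 102, 168]]
186.0
[[    0     0    87   212 12707]
 [   82     0     5     9    38]
 [   21     5    47   148  4985]
 [    0   113    14    27   194]
 [   13   115     6     9    50]
 [    0   145     3    10    30]
 [    0   159     4     5    20]
 [   40   171    17    29   420]]
70 303 335 0.0362 [0.5716 0.0689]
80 298 338 0.0453 [0.5715 0.0585]
90 297 340 0.0489 [0.5731 0.048 ]
100 297 341 0.0504 [0.5747 0.0374]
110 297 342 0.0519 [0.5763 0.0267]
120 296 342 0.0534 [0.5769 0.0157]
130 297 341 0.0515 [0.578  0.0046]
140 298 341 0.0507 [ 0.5796 -0.0066]
150 300 340 0.0476 [ 0.5813 -0.018 ]
160 306 339 0.0397 [ 0.5854 -0.0292]
170 307 336 0.0353 [ 0.5854 -0.0411]
180 311 333 0.0273 [ 0.5872 -0.053 ]
190 314 330 0.0203 [ 0.5884 -0.0651]
200 316 328 0.0156 [ 0.5897 -0.0773]
210 320 324 0.0061 [ 0.5909 -0.0898]
230 316 330 0.0184 [ 0.5947 -0.1151]
240 315 330 0.0198 [ 0.5954 -0.1282]
250 316 330 0.0187 [ 0.5974 -0.1414]
```

Run:
```python
from h import *;from workcell import bot
move(bot.observe(),[.5843,-.0335,.005],np.radians(7))
```

```text
tool z [-6.e-04  1.e-04 -1.e+00] world yaw turn deg 1.0 -> twist z -1.0 shift cm [ 0.93  0.12 23.01]
```

Request:
{"method": "play_rows", "body": {"offset": [[0.9,0.1,0],[0,0,4],[0,0,4],[0,0,4],[0,0,4],[0,0,3],[0,0,2],[0,0,1],[0,0,0.8],[0,0,0]], "twist": [[0,0,-1],[0,0,0],[0,0,0],[0,0,0],[0,0,0],[0,0,0],[0,0,0],[0,0,0],[0,0,0],[0,0,0]], "jaw": [0.3,0.3,0.3,0.3,0.3,0.3,0.3,0.3,0.3,0.3]}}

```text
time: 4.05
eef_pos: [0.5848, -0.0339, 0.0077]
eef_rot: [0.0, 0.663, 0.748, 0.0]
force: [-0.4, 0.5, 0.1]
grip_width: 0.698
grip_force: 0.0
```

Request:
{"method": "play_rows", "body": {"offset": [[0,0,0.2],[0,0,0],[0,0,0],[0,0,0],[0,0,0],[0,0,0]], "twist": [[0,0,0],[0,0,0],[0,0,0],[0,0,0],[0,0,0],[0,0,0]], "jaw": [0.5,0.6,1,1,1,1]}}

```text
time: 4.8
eef_pos: [0.5849, -0.0339, 0.006]
eef_rot: [0.0, 0.664, 0.748, 0.0]
force: [-0.9, 1.1, 5.4]
grip_width: 0.491
grip_force: 28.3
```

Request:
{"method": "play_rows", "body": {"offset": [[0,0,-0.5],[0,0,-1],[0,-0.3,-2],[0,-0.5,-3],[0,-0.5,-3],[0,-0.5,-3],[0,-0.5,-3],[0,-0.5,-3],[0,0,-0.5],[0,0,0]], "twist": [[0,0,0],[0,0,0],[0,0,0],[0,0,0],[0,0,0],[0,0,0],[0,0,0],[0,0,0],[0,0,0],[0,0,0]], "jaw": [1,1,1,1,1,1,1,1,1,1]}}

```text
time: 6.05
eef_pos: [0.5568, -0.0373, 0.1957]
eef_rot: [0.0, 0.664, 0.748, 0.0]
force: [-0.2, -0.3, -0.9]
grip_width: 0.493
grip_force: 28.5
```

Run:
```python
from workcell import bot, eyes
import cv2,numpy as np,pickle
d={n:eyes.camera(n) for n in("side","top","wrist")}
d["o"]=bot.observe()
pickle.dump(d,open("c.pkl","wb"))
s=d["side"]["color"][120:330,240:430];t=d["top"]["color"][110:280,260:460]
k=lambda i,w:cv2.resize(i,(w,int(i.shape[0]*w/i.shape[1])),interpolation=2)
a,b=k(s,385),k(t,415);H=max(len(a),len(b));q=np.hstack([np.pad(x,((0,H-len(x)),(0,0),(0,0))) for x in(a,b)])
cv2.imwrite("pics/d.png",q);cv2.imwrite("pics/d_w.png",d["wrist"]["color"])
```

```text
(no output)
```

View pics/d.png

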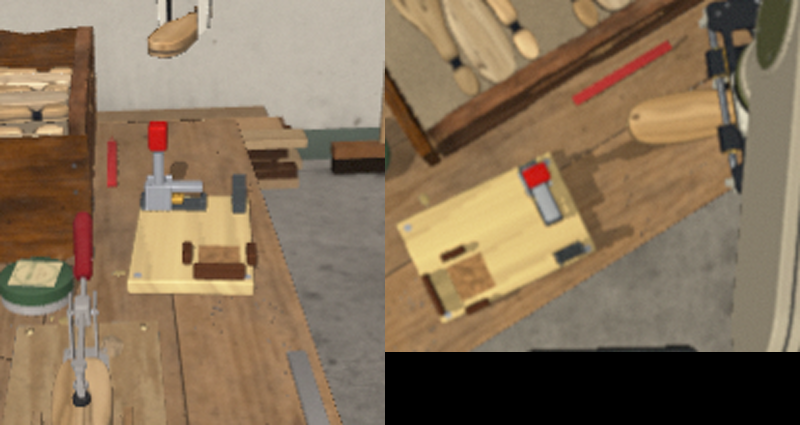

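View pics/d_w.png

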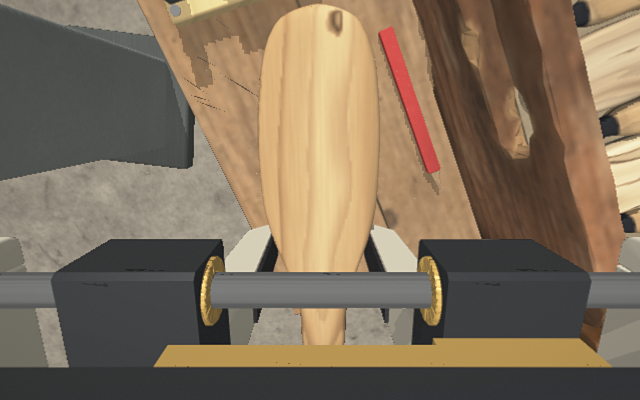

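Side and top views: the cradle is clear, the blank is held level with its head leading, and the pencil is unmoved. The wrist view shows the head tip at about (319,4), with the blank on the tool's centre plane.

Run:
```python
from h import *;import pickle
d=pickle.load(open("c.pkl","rb"));o=d["o"];M=Rm(o["eef_rot"]);p0=o["eef_pos"]
c=d["wrist"];h=cv2.cvtColor(c["color"],cv2.COLOR_BGR2HSV)
print("cam in tool",(M.T@(c["world_from_camera"][:3,3]-p0)).round(4))
m=(h[...,2]>178).astype(np.uint8);m[:,:230]=0;m[:,392:]=0;m[240:]=0;m[:2]=0
m=cv2.morphologyEx(m,cv2.MORPH_OPEN,np.ones((5,5)))
n,l,st,_=cv2.connectedComponentsWithStats(m);k=1+np.argmax(st[1:,4]);print(st[k])
for v in range(3,240,20):
    u=np.flatnonzero(l[v]==k)
    P=plane(c,[(u[0]-.5,v),(u[-1]+.5,v)],[p0[2]+.005]*2);T=(P-p0)@M*1e3;print(v,u[0],u[-1],T[:,:2].round(1).tolist(),"w",np.ptp(T[:,1]).round(1),"mid",T[:,1].mean().round(1))
v=np.flatnonzero((l==k).sum(1))[0];print("tip",((plane(c,[(319,v-.5)]*2,[p0[2]+.005,p0[2]+.012])-p0)@M*1e3).round(1))
# board in top view
c=d["top"];i=c["color"];h=cv2.cvtColor(i,cv2.COLOR_BGR2HSV)
for p in [(300,190),(285,215),(330,180),(300,268),(345,210)]:print(p,h[p[1],p[0]])
m=((h[...,0]>=19)&(h[...,1]>70)&(h[...,2]>110)).astype(np.uint8);m[:,:255]=0;m[:,370:]=0;m[:175]=0;m[275:]=0
m=cv2.morphologyEx(m,cv2.MORPH_OPEN,np.ones((3,3)))
n,l,st,_=cv2.connectedComponentsWithStats(m);k=1+np.argmax(st[1:,4]);hull=cv2.convexHull(cv2.findContours((l==k).astype(np.uint8),0,1)[0][0])
print(st[k]);r=cv2.minAreaRect(hull);bp=cv2.boxPoints(r);print(bp.tolist(),cv2.approxPolyDP(hull,4,True)[:,0].tolist())
B=plane(c,bp,[.018]*4)[:,:2];print(B.round(4),[np.linalg.norm(B[a]-B[a-1]).round(4) for a in range(4)],B.mean(0))
for nm in("top","side"):
    c=d[nm];h=cv2.cvtColor(c["color"],cv2.COLOR_BGR2HSV)
    m=(((h[...,0]<5)|(h[...,0]>175))&(h[...,1]>200)&(h[...,2]>100)).astype(np.uint8)
    n,l,st,ce=cv2.connectedComponentsWithStats(m);print(nm,[(st[q].tolist(),ce[q].round(1).tolist()) for q in range(1,n) if st[q,4]>30])
```

```text
cam in tool [ 0.066   0.0003 -0.1662]
[  230     2   162   238 27617]
3 344 373 [[112.8, 10.5], [112.8, 23.5]] w 13.1 mid 17.0
23 276 379 [[104.9, -19.4], [104.8, 26.5]] w 45.9 mid 3.5
43 267 391 [[96.7, -23.7], [96.6, 32.2]] w 56.0 mid 4.2
63 262 373 [[88.3, -26.3], [88.3, 24.5]] w 50.8 mid -0.9
83 261 375 [[79.7, -27.2], [79.6, 25.7]] w 52.9 mid -0.7
103 259 376 [[70.8, -28.5], [70.8, 26.5]] w 55.0 mid -1.0
123 230 377 [[61.7, -42.6], [61.7, 27.4]] w 70.0 mid -7.6
143 238 377 [[52.3, -39.4], [52.3, 27.7]] w 67.1 mid -5.8
163 230 376 [[42.7, -43.9], [42.7, 27.6]] w 71.5 mid -8.1
183 233 374 [[32.7, -43.0], [32.7, 27.0]] w 70.1 mid -8.0
203 245 372 [[22.5, -37.7], [22.5, 26.4]] w 64.1 mid -5.6
223 253 369 [[12.0, -34.2], [12.0, 25.3]] w 59.5 mid -4.4
tip [[113.4  -0.2  -4.9]
 [111.3  -0.2 -11.9]]
(300, 190) [ 15 110 135]
(285, 215) [ 20 115 219]
(330, 180) [ 16 109 152]
(300, 268) [ 16 115 140]
(345, 210) [ 20 117 170]
[ 268  189   92   74 3294]
[[264.1630859375, 217.70462036132812], [338.8599853515625, 181.98001098632812], [362.23077392578125, 230.84616088867188], [287.53387451171875, 266.5707702636719]] [[342, 189], [359, 227], [292, 262], [271, 232], [271, 215], [321, 191]]
[[0.4422 0.3582]
 [0.5344 0.1505]
 [0.3982 0.0907]
 [0.3073 0.2977]] [np.float64(0.1479), np.float64(0.2273), np.float64(0.1488), np.float64(0.2261)] [0.42055897 0.22429278]
top [([327, 189, 12, 11, 88], [332.6, 194.1])]
side [([313, 180, 9, 14, 121], [317.2, 186.5])]
```

Run:
```python
from h import *;import pickle
from workcell import bot
d=pickle.load(open("c.pkl","rb"));o=d["o"];M=Rm(o["eef_rot"]);p0=o["eef_pos"];c=d["top"]
i=c["color"];r=i[140:200,365:425];h=cv2.cvtColor(r,cv2.COLOR_BGR2HSV)[...,2]
m=(h>178).astype(np.uint8);n,l,st,_=cv2.connectedComponentsWithStats(m);k=1+np.argmax(st[1:,4]);ys,xs=np.nonzero(l==k);print(st[k])
for z in(.2007,.2117):
    T=(plane(c,np.c_[xs+365,ys+140],np.full(len(xs),z))-p0)@M*1e3;print("tip x",T[:,0].max().round(1),[T[abs(T[:,0]-a)<4,1].min().round(1) for a in(50,70,90)],[T[abs(T[:,0]-a)<4,1].max().round(1) for a in(50,70,90)])
a=np.radians(113.8);x=np.array([np.cos(a),np.sin(a)]);s=np.array([.3972,.1945])+.003*x
move(bot.observe(),[*s,.16],a+np.pi/2)
```

```text
[ 13  15  44  23 744]
tip x 107.1 [np.float64(-23.9), np.float64(-23.1), np.float64(-20.4)] [np.float64(20.6), np.float64(19.8), np.float64(19.8)]
tip x 108.9 [np.float64(-25.1), np.float64(-24.3), np.float64(-21.6)] [np.float64(19.2), np.float64(18.0), np.float64(18.4)]
tool z [-2.6e-03  4.0e-04 -1.0e+00] world yaw turn deg 16.9 -> twist z -16.9 shift cm [ 25.18 -13.07   3.43]
```

Request:
{"method": "play_rows", "body": {"offset": [[3.1,-1.6,0],[3.1,-1.6,0],[3.1,-1.6,0],[3.1,-1.6,0.3],[3.1,-1.6,0.3],[3.1,-1.6,0.6],[3.1,-1.6,0.7],[2.3,-1.3,0.7],[1.2,-0.6,0.8],[0,0,0],[0,0,0],[0,0,0],[0,0,0],[0,0,0]], "twist": [[0,0,0],[0,0,0],[0,0,0],[0,0,0],[0,0,0],[0,0,0],[0,0,0],[0,0,0],[0,0,0],[0,0,-6],[0,0,-6],[0,0,-4.9],[0,0,0],[0,0,0]], "jaw": [1,1,1,1,1,1,1,1,1,1,1,1,1,1]}}

```text
time: 7.95
eef_pos: [0.3965, 0.197, 0.161]
eef_rot: [-0.0, 0.547, 0.837, -0.0]
force: [-0.2, 0.5, -1.0]
grip_width: 0.49
grip_force: 28.5
```

Run:
```python
from workcell import bot, eyes
from h import *
import pickle
d={n:eyes.camera(n) for n in("side","top","wrist")}
o=d["o"]=bot.observe()
pickle.dump(d,open("d.pkl","wb"))
s=d["side"]["color"][110:290,260:410]
k=lambda i,w:cv2.resize(i,(w,int(i.shape[0]*w/i.shape[1])),interpolation=2)
a,b=k(s,290),d["wrist"]["color"][:350,80:590];H=max(len(a),len(b));q=np.hstack([np.pad(x,((0,H-len(x)),(0,0),(0,0))) for x in(a,b)])
cv2.imwrite("pics/e.png",q)
A=np.radians(113.8);move(o,[.3972,.1945,.16],A+np.pi/2)
```

```text
tool z [-2.e-04 -1.e-04 -1.e+00] world yaw turn deg 0.1 -> twist z -0.1 shift cm [-0.27 -0.05  0.13]
```

View pics/e.png

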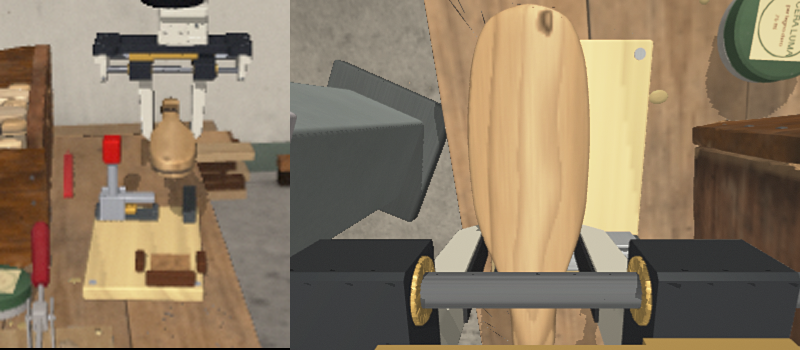

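The wrist view shows the board's far right corner at image px (442,40), with its -y edge running down to (424,232). The blank fills the centre with its tip at about row 4. I'll measure the board edge in the tool frame.

Run:
```python
from h import *;import pickle
d=pickle.load(open("d.pkl","rb"));o=d["o"];M=Rm(o["eef_rot"]);p0=o["eef_pos"];c=d["wrist"]
g=c["color"];h=cv2.cvtColor(g,cv2.COLOR_BGR2HSV)
E=[]
for v in range(60,225,8):
    row=h[v,405:470,0].astype(int);b=cv2.GaussianBlur(g[v:v+1,405:470].astype(np.float32),(5,1),0)[0].sum(1);E.append((405+np.argmin(np.diff(b))+.5,v))
T=(plane(c,E,np.full(len(E),.018))-p0)@M*1e3
print(T[:,:2].round(1).tolist())
p=np.polyfit(T[:,0],T[:,1],1);print("edge angle deg",np.degrees(np.arctan(p[0])),"y at x=0",p[1])
F=[]
for u in range(388,436,5):
    b=cv2.GaussianBlur(g[20:62,u:u+1].astype(np.float32),(1,5),0)[:,0].sum(1);F.append((u,20+np.argmax(np.diff(b))+.5))
T=(plane(c,F,np.full(len(F),.018))-p0)@M*1e3;print("end edge",T[:,:2].round(1).tolist())
z=p0[2]+.005
V=h[...,2].astype(int)
for v in(60,100,140,180,220):
    u=np.arange(150,400);b=cv2.GaussianBlur(g[v:v+1].astype(np.float32),(5,1),0)[0].sum(1)
    D=np.diff(b);l=160+np.argmax(D[160:290]);r=340+np.argmin(D[340:400]) if 0 else None
    lp=(plane(c,[(l+.5,v)],[z])-p0)@M*1e3;print(v,l,lp[0,:2].round(1))
print(V[100,365:400].tolist(),V[180,365:400].tolist())
```

```text
[[110.9, 105.5], [104.4, 105.2], [97.8, 104.9], [91.1, 105.4], [84.4, 105.1], [77.6, 104.8], [70.6, 105.4], [63.7, 105.1], [56.6, 104.7], [49.5, 105.3], [42.3, 105.0], [35.0, 105.6], [27.6, 105.3], [20.1, 104.9], [12.5, 105.5], [4.9, 105.2], [-2.8, 104.8], [-10.7, 105.4], [-18.6, 105.1], [-26.6, 104.8], [-34.7, 105.4]]
edge angle deg 0.017905467474368136 y at x=0 105.14968749105051
end edge [[127.4, 58.3], [127.4, 62.6], [127.4, 66.8], [127.4, 71.1], [127.4, 75.4], [127.4, 79.7], [127.4, 84.0], [127.4, 88.2], [127.4, 92.5], [127.4, 96.8]]
60 263 [ 89.4 -25.3]
100 223 [ 72.  -44.6]
140 235 [ 53.6 -40.2]
180 220 [ 34.2 -48.7]
220 202 [ 13.6 -59.3]
[202, 200, 199, 197, 198, 199, 198, 199, 197, 194, 196, 190, 175, 168, 246, 245, 242, 241, 241, 241, 241, 241, 241, 241, 241, 241, 241, 241, 241, 240, 240, 240, 240, 240, 240] [202, 200, 197, 195, 192, 190, 190, 188, 188, 187, 178, 164, 167, 244, 244, 241, 241, 241, 241, 241, 240, 240, 240, 240, 240, 239, 239, 238, 238, 238, 239, 239, 239, 239, 240]
```

Request:
{"method": "play_rows", "body": {"offset": [[0,0,1.5],[0,0,2.5],[0,0,2.5],[0,0,2.5],[0,0,2],[0,0,1],[0,0,0.6],[0,0,0],[0,0,0]], "twist": [[0,0,0],[0,0,0],[0,0,0],[0,0,0],[0,0,0],[0,0,0],[0,0,0],[0,0,0],[0,0,0]], "jaw": [1,1,1,1,1,1,1,1,1]}}

```text
time: 9.22
eef_pos: [0.3972, 0.1975, 0.0362]
eef_rot: [0.0, 0.546, 0.838, 0.001]
force: [0.1, 0.6, -1.4]
grip_width: 0.493
grip_force: 28.5
```

Run:
```python
from workcell import bot, eyes
from h import *
import pickle
d={n:eyes.camera(n) for n in("side","wrist")}
o=d["o"]=bot.observe()
pickle.dump(d,open("e.pkl","wb"));print(o["eef_pos"])
s=d["side"]["color"][150:260,280:390]
k=lambda i,w:cv2.resize(i,(w,int(i.shape[0]*w/i.shape[1])),interpolation=2)
a,b=k(s,330),d["wrist"]["color"][:350,120:560];H=max(len(a),len(b));q=np.hstack([np.pad(x,((0,H-len(x)),(0,0),(0,0))) for x in(a,b)])
cv2.imwrite("pics/f.png",q)
```

```text
[0.39715838 0.19750622 0.03617372]
```

View pics/f.png

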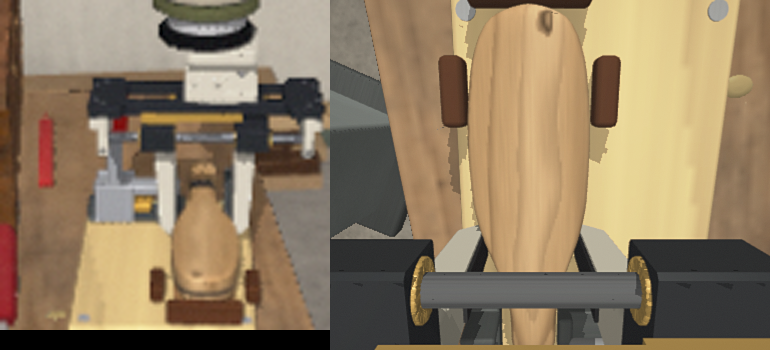

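The head sits between the cheeks in the wrist view: cheek faces at crop columns 467 and 591, head from 470 to 589. The end stop's near edge is at row 8 and the tip at about row 4. I'll check the clearances.

Run:
```python
from h import *;import pickle
d=pickle.load(open("e.pkl","rb"));o=d["o"];M=Rm(o["eef_rot"]);p0=o["eef_pos"];c=d["wrist"]
g=c["color"].astype(int).sum(2)
print("col 270",g[:16,270].tolist(),"col 367",g[:16,367].tolist(),"tip 310",g[:12,310].tolist(),g[:12,325].tolist(),"row95",g[95,240:285].tolist(),g[95,370:400].tolist())
z=p0[2]+.005
f=lambda uv,z:((plane(c,[uv],[z])-p0)@M*1e3)[0,:2].round(1)
print("stop",f((365,8),.038),f((275,8),.038),"tip",f((315,4.5),z),f((315,4.5),z+.006))
print("cheeks top",f((257,95),.034),f((381,95),.034),"head",f((260,95),z),f((378.5,95),z),"board edge",f((375+120-120,300),.018))
```

```text
col 270 [120, 125, 127, 112, 106, 109, 106, 134, 280, 445, 439, 429, 430, 428, 430, 432] col 367 [124, 120, 119, 117, 111, 110, 106, 104, 241, 430, 426, 416, 417, 417, 415, 416] tip 310 [122, 118, 122, 108, 258, 473, 510, 512, 523, 521, 522, 518] [118, 117, 114, 140, 336, 570, 575, 568, 569, 569, 567, 568] row95 [211, 207, 209, 210, 207, 205, 205, 206, 194, 188, 179, 176, 163, 147, 126, 112, 107, 128, 302, 332, 389, 435, 450, 458, 458, 452, 449, 446, 450, 454, 457, 455, 450, 453, 456, 460, 457, 454, 446, 426, 419, 409, 407, 420, 435] [429, 428, 424, 420, 419, 420, 402, 374, 369, 438, 459, 238, 107, 118, 121, 141, 159, 179, 185, 195, 196, 206, 209, 207, 205, 211, 202, 208, 205, 203]
stop [111.5  20.4] [111.5 -19.7] tip [112.   -1.9] [110.3  -1.8]
cheeks top [ 74.6 -30.2] [74.6 29.8] head [ 74.3 -27.5] [74.2 27.4] board edge [-45.7  34. ]
```

Request:
{"method": "play_rows", "body": {"offset": [[0.15,0,0],[0,0,0.5],[0,0,0.4],[0,0,0.2],[0,0,0],[0,0,0]], "twist": [[0,0,0],[0,0,0],[0,0,0],[0,0,0],[0,0,0],[0,0,0]], "jaw": [1,1,1,1,1,1]}}

```text
time: 10.07
eef_pos: [0.396, 0.1987, 0.0244]
eef_rot: [0.0, 0.546, 0.838, 0.0]
force: [-0.0, 0.1, -0.4]
grip_width: 0.492
grip_force: 28.5
```

Request:
{"method": "play_rows", "body": {"offset": [[0,0,0.1],[0,0,0],[0,0,0]], "twist": [[0,0,0],[0,0,0],[0,0,0]], "jaw": [1,1,1]}}

```text
time: 10.45
eef_pos: [0.3962, 0.1987, 0.0239]
eef_rot: [0.0, 0.546, 0.838, 0.0]
force: [-2.5, -0.9, 4.8]
grip_width: 0.494
grip_force: 28.5
```

Request:
{"method": "play_rows", "body": {"offset": [[0,0,0],[0,0,0],[0,0,0],[0,0,0],[0,0,-1],[0,0,-2],[0,0,-3],[0,0,-4],[0,0,-4],[0,0,-4],[0,0,-3],[0,0,0],[0,0,0]], "twist": [[0,0,0],[0,0,0],[0,0,0],[0,0,0],[0,0,0],[0,0,0],[0,0,0],[0,0,0],[0,0,0],[0,0,0],[0,0,0],[0,0,0],[0,0,0]], "jaw": [0.45,0.4,0.3,0.3,0.3,0.3,0.3,0.3,0.3,0.3,0.3,0.3,0.3]}}

```text
time: 12.08
eef_pos: [0.3956, 0.1985, 0.2328]
eef_rot: [-0.0, 0.546, 0.838, -0.0]
force: [-0.7, -0.2, -1.0]
grip_width: 0.7
grip_force: 0.0
```

Run:
```python
from workcell import bot, eyes
from h import *
import pickle
d={n:eyes.camera(n) for n in("side","wrist","top")}
o=d["o"]=bot.observe()
pickle.dump(d,open("f.pkl","wb"))
s=d["side"]["color"][150:260,280:390]
k=lambda i,w:cv2.resize(i,(w,int(i.shape[0]*w/i.shape[1])),interpolation=2)
a,b=k(s,330),d["wrist"]["color"][:350,120:560];H=max(len(a),len(b));q=np.hstack([np.pad(x,((0,H-len(x)),(0,0),(0,0))) for x in(a,b)])
cv2.imwrite("pics/g.png",q)
# knob position from side view and wrist-refined seat
M=Rm(o["eef_rot"]);c=d["side"];h=cv2.cvtColor(c["color"],cv2.COLOR_BGR2HSV)
m=(((h[...,0]<5)|(h[...,0]>175))&(h[...,1]>200)&(h[...,2]>100)).astype(np.uint8);n,l,st,ce=cv2.connectedComponentsWithStats(m)
print([(st[q].tolist(),ce[q].round(1).tolist()) for q in range(1,n) if st[q,4]>30])
ux=M[:2,0];uy=-M[:2,1];seat=o["eef_pos"][:2]-.004*ux+.00085*uy
print("seat",seat,np.degrees(np.arctan2(ux[1],ux[0])))
for q in(0,.002,.004):
    kn=seat-.06*ux-(.08-q)*uy;print(kn,"proj",proj(c,[*kn,.12]))
move(o,[*(seat-.06*ux-.078*uy),.2],np.arctan2(ux[1],ux[0]))
```

```text
[([313, 180, 9, 14, 121], [317.2, 186.5])]
seat [0.39599667 0.1943596 ] 113.76175351500144
[0.49339079 0.17168055] proj [[318.13331722 186.48586531]]
[0.49156034 0.17087468] proj [[318.89947029 186.49028646]]
[0.48972989 0.17006881] proj [[319.6657793  186.49471459]]
tool z [-2.4e-03 -9.0e-04 -1.0e+00] world yaw turn deg 90.0 -> twist z -90.0 shift cm [-6.4   7.72  3.17]
```

View pics/g.png

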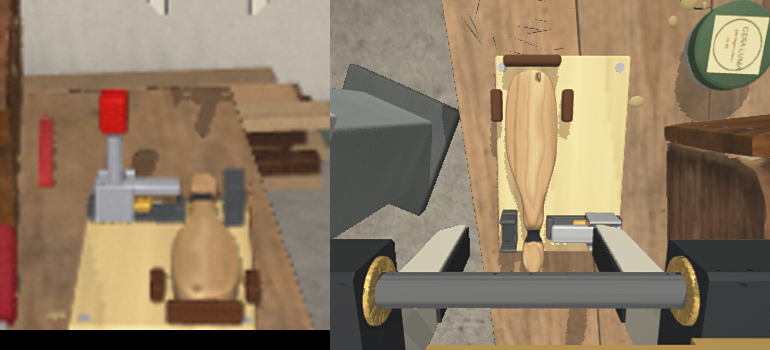

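The blank is seated flat, its head between the cheeks and close to the stop, its handle between the guides. The knob is upright at the open position, consistent with seat (-60,-80). Next I check the wrist joint's room for the quarter turn.

Run:
```python
from h import *;from workcell import bot
import pickle
o=bot.observe();print(o["joints"].round(2))
# tip-to-stop gap & cheeks from the wrist view
d=pickle.load(open("f.pkl","rb"));c=d["wrist"];p0=o["eef_pos"];M=Rm(o["eef_rot"])
f=lambda u,v,z:((plane(c,[(u,v)],[z])-p0)@M*1e3)[0,:2].round(1)
g=c["color"].astype(int).sum(2);print(g[50:85,320].tolist(),g[50:85,290+10].tolist())
print("board corners",f(420,55.5,.018))
```

```text
[ 0.35 -0.31  1.88 -0.    1.58 -0.07]
[440, 441, 447, 444, 372, 246, 233, 241, 233, 228, 224, 221, 200, 175, 147, 117, 250, 541, 531, 525, 567, 571, 566, 567, 565, 562, 564, 562, 559, 557, 557, 554, 558, 556, 554] [433, 338, 440, 448, 371, 239, 233, 238, 242, 236, 230, 224, 195, 172, 142, 115, 237, 509, 505, 492, 491, 489, 490, 492, 491, 489, 485, 490, 489, 489, 486, 481, 451, 436, 447]
board corners [125.8 106.6]
```

Request:
{"method": "play_rows", "body": {"offset": [[0,0,0],[0,0,0],[0,0,0],[0,0,0],[0,0,0],[0,0,0],[0,0,0],[0,0,0],[0,0,0],[-2.6,-2.1,0],[-2.6,-2.1,0],[-2.7,-2.2,0],[0,0,0],[0,0,0]], "twist": [[0,0,-10],[0,0,-10],[0,0,-10],[0,0,-10],[0,0,-10],[0,0,-10],[0,0,-10],[0,0,-10],[0,0,-10],[0,0,0],[0,0,0],[0,0,0],[0,0,0],[0,0,0]], "jaw": [0.3,0.3,0.3,0.3,0.3,0.3,0.3,0.3,0.3,0.3,0.3,0.3,0.3,0.3]}}

```text
time: 13.98
eef_pos: [0.4931, 0.1719, 0.2324]
eef_rot: [-0.001, -0.206, 0.979, 0.0]
force: [-0.4, 0.9, 0.7]
grip_width: 0.696
grip_force: 0.0
```

Run:
```python
from workcell import bot, eyes
from h import *
o=bot.observe();M=Rm(o["eef_rot"]);print(M.round(3).tolist())
c=eyes.camera("wrist");h=cv2.cvtColor(c["color"],cv2.COLOR_BGR2HSV)
m=(((h[...,0]<5)|(h[...,0]>175))&(h[...,1]>190)&(h[...,2]>80)).astype(np.uint8);n,l,st,ce=cv2.connectedComponentsWithStats(m)
print([(st[q].tolist(),ce[q].round(1).tolist()) for q in range(1,n) if st[q,4]>30])
for q in range(1,n):
    if st[q,4]>100:
        x,y,w,hh,_=st[q]
        print(((plane(c,[(x-.5,y-.5),(x+w-.5,y+hh-.5),ce[q]],[.137]*3)-o["eef_pos"])@M*1e3).round(1).tolist())
move(o,[.4934,.1717,.103],np.radians(113.76))
cv2.imwrite("pics/h.png",c["color"])
```

```text
[[-0.915, -0.403, -0.002], [-0.403, 0.915, -0.0], [0.002, 0.001, -1.0]]
[([304, 179, 35, 33, 1045], [320.8, 195.3])]
[[14.8, -13.4, 95.5], [-12.6, 14.8, 95.4], [1.0, 0.4, 95.4]]
tool z [-2.2e-03 -3.0e-04 -1.0e+00] world yaw turn deg 0.0 -> twist z -0.0 shift cm [-0.05 -0.04 12.94]
```

Request:
{"method": "play_rows", "body": {"offset": [[0,0,2],[0,0,2.5],[0,0,2.5],[0,0,2.5],[0,0,2],[0,0,1],[0,0,0.4],[0,0,0],[0,0,0],[0,0,0],[0,0,0],[0,0,0]], "twist": [[0,0,0],[0,0,0],[0,0,0],[0,0,0],[0,0,0],[0,0,0],[0,0,0],[0,0,0],[0,0,0],[0,0,0],[0,0,0],[0,0,0]], "jaw": [0.3,0.3,0.3,0.3,0.3,0.3,0.3,0.4,0.6,1,1,1]}}

```text
time: 15.52
eef_pos: [0.4942, 0.1722, 0.1048]
eef_rot: [0.0, -0.206, 0.979, 0.0]
force: [-0.9, 1.5, 2.9]
grip_width: 0.322
grip_force: 30.0
```

Request:
{"method": "play_rows", "body": {"offset": [[0,0,-0.35],[0,0,-0.35],[0,0,-0.35],[0,0,-0.35],[0,0,0],[0,0,0]], "twist": [[0,0,0],[0,0,0],[0,0,0],[0,0,0],[0,0,0],[0,0,0]], "jaw": [1,1,1,1,1,1]}}

```text
time: 16.27
eef_pos: [0.494, 0.172, 0.1184]
eef_rot: [-0.0, -0.206, 0.979, 0.0]
force: [-0.3, 1.6, -2.4]
grip_width: 0.323
grip_force: 30.0
```

Request:
{"method": "play_rows", "body": {"offset": [[0.4,0,0],[0.6,0,0],[0.6,0,0],[0.6,0,0],[0.6,0,0],[0.6,0,0],[0.4,0,0],[0.3,0,0],[0,0,0],[0,0,0]], "twist": [[0,0,0],[0,0,0],[0,0,0],[0,0,0],[0,0,0],[0,0,0],[0,0,0],[0,0,0],[0,0,0],[0,0,0]], "jaw": [1,1,1,1,1,1,1,1,1,1]}}

```text
time: 17.52
eef_pos: [0.4563, 0.1554, 0.1183]
eef_rot: [-0.0, -0.206, 0.979, 0.0]
force: [-2.7, 3.3, -2.6]
grip_width: 0.317
grip_force: 30.0
```

Request:
{"method": "play_rows", "body": {"offset": [[0.15,0,0],[0.15,0,0],[0,0,0],[0,0,0]], "twist": [[0,0,0],[0,0,0],[0,0,0],[0,0,0]], "jaw": [1,1,1,1]}}

```text
time: 18.02
eef_pos: [0.4537, 0.1542, 0.1184]
eef_rot: [-0.0, -0.206, 0.979, 0.0]
force: [-2.0, 3.8, -2.7]
grip_width: 0.32
grip_force: 30.0
```

Request:
{"method": "play_rows", "body": {"offset": [[0.15,0,0],[0.1,0,0],[0,0,0],[0,0,0]], "twist": [[0,0,0],[0,0,0],[0,0,0],[0,0,0]], "jaw": [1,1,1,1]}}

```text
time: 18.52
eef_pos: [0.453, 0.1539, 0.1194]
eef_rot: [0.002, -0.206, 0.979, 0.0]
force: [2.9, 7.5, -2.4]
grip_width: 0.321
grip_force: 30.0
```

Request:
{"method": "play_rows", "body": {"offset": [[0,0,0.3],[0,0,0.3],[0,0,0.3],[0,0,0.3],[0,0,0.2],[0,0,0],[0,0,0]], "twist": [[0,0,0],[0,0,0],[0,0,0],[0,0,0],[0,0,0],[0,0,0],[0,0,0]], "jaw": [1,1,1,1,1,1,1]}}

```text
time: 19.4
eef_pos: [0.453, 0.1539, 0.1054]
eef_rot: [0.002, -0.206, 0.979, 0.0]
force: [3.2, 7.3, -2.5]
grip_width: 0.318
grip_force: 30.0
```

Request:
{"method": "play_rows", "body": {"offset": [[0,0,0.1],[0,0,0.1],[0,0,0],[0,0,0]], "twist": [[0,0,0],[0,0,0],[0,0,0],[0,0,0]], "jaw": [1,1,1,1]}}

```text
time: 19.9
eef_pos: [0.4533, 0.154, 0.1047]
eef_rot: [0.002, -0.206, 0.979, 0.0]
force: [-1.9, 5.8, 7.4]
grip_width: 0.324
grip_force: 30.0
```

Request:
{"method": "play_rows", "body": {"offset": [[0,0,0],[0,0,0],[0,0,0],[0,0,0],[0,0,-1],[0,0,-2.5],[0,0,-3],[0,0,-3],[0,0,-3],[0,0,0],[0,0,0]], "twist": [[0,0,0],[0,0,0],[0,0,0],[0,0,0],[0,0,0],[0,0,0],[0,0,0],[0,0,0],[0,0,0],[0,0,0],[0,0,0]], "jaw": [0.5,0.4,0.3,0.3,0.3,0.3,0.3,0.3,0.3,0.3,0.3]}}

```text
time: 21.28
eef_pos: [0.4512, 0.1531, 0.227]
eef_rot: [-0.0, -0.206, 0.979, -0.0]
force: [0.3, 0.6, -0.2]
grip_width: 0.7
grip_force: 0.0
```

Run:
```python
from workcell import bot, eyes
from h import *
c=eyes.camera("side");w=eyes.camera("wrist")
h=cv2.cvtColor(c["color"],cv2.COLOR_BGR2HSV)
m=(((h[...,0]<5)|(h[...,0]>175))&(h[...,1]>200)&(h[...,2]>100)).astype(np.uint8);n,l,st,ce=cv2.connectedComponentsWithStats(m)
print([(st[q].tolist(),ce[q].round(1).tolist()) for q in range(1,n) if st[q,4]>30])
s0=np.array([.3960,.1944]);a=np.radians(113.76);x=np.array([np.cos(a),np.sin(a)]);y=np.array([-x[1],x[0]])
for dz in(0,.009):print(proj(c,[*(s0-.06*x-.035*y),.12+dz]))
k=lambda i,W:cv2.resize(i,(W,int(i.shape[0]*W/i.shape[1])),interpolation=2)
A,B=k(c["color"][150:260,280:390],350),w["color"][:350,100:540];H=350;cv2.imwrite("pics/i.png",np.hstack([A,B]))
```

```text
[([331, 180, 8, 14, 112], [334.5, 186.5])]
[[335.40109693 186.59205536]]
[[335.39497819 183.38091487]]
```

View pics/i.png

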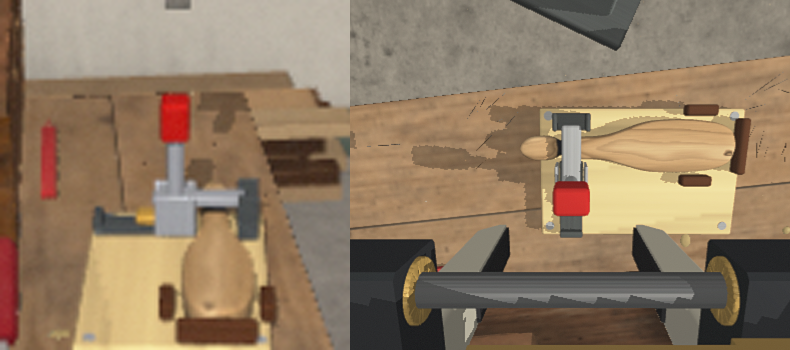

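The bolt lies across the handle with its tip in the fork, and the brass bump shows behind it. The knob is at (334.5,186.5), moved 17.3 px where a full 45 mm slide and fully down predicts 17.3. The blank is flat and in place.

```bash
python3 -c "
from workcell import ticket
print(ticket.finish_job())"
```

```text
the job is handed in; nothing more can be done
None
```

The blank lies flat in the cradle with the bolt across its handle, down behind the bump, and the job is handed in at about 21 s; the last images show it in place, and no verdict came back.

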